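# Take a wound bobbin off the line winder in the finds room

## Robot

A 7-joint arm with a two-finger parallel gripper is mounted at the origin on the work surface. World frame = base frame: x ahead of the robot, y to its left, z up, the work surface at z = 0. Lengths are in m, angles in rad, forces in N, time in s.
With the tool pointing down it reaches from about 0.4 to 0.875 m from the base axis. Payload 19.3 kg.
Tool frame: the origin (TCP) lies between the finger pads; the fingertips stand 22 mm ahead of it and the grasp point (between the pads) lies 3 mm ahead of it (bot.nose_length is the distance from the TCP to the fingertips, in m); z points along the fingers, y is the line along which they close (so a half turn about z gives the same grasp; the last joint's range is limited). The gripper opens to 85 mm and grips with 20 to 120 N. Pads are 22 mm wide; open, the fingers measure 114 mm over their backs; the gripper's body (76 mm by 85 mm) begins 54 mm behind the grasp point. The pads swing forward as they close: fully open they stand 13 mm farther back than shut.
Start: joints at [1.171, 0.521, -0.036, 1.599, 0.021, 1.021, -0.113], TCP at [0.202, -0.591, 0.253] pointing down, gripper open.
Joint ranges: [-2.91, 2.91], [-0.3, 2.13], [-1.5, 1.42], [0.17, 2.43], [-1.26, 4.41], [0.16, 1.93], [-2.52, 2.52]. Speed limits (rad/s): [1.89, 1.89, 2.39, 2.39, 3.01, 3.01, 3.01].

## Interface

Orientations are given as a unit quaternion [w, x, y, z].
In Python, from station import bot gives the robot as it stands.
- The arm moves only by the shell command python3 -m jog 'ROWS' [FORCE]. ROWS is a JSON object of lists of equal length, an entry for each row: "translation": the shift along the tool's x, y, z normalised to -1 to 1, where 1 is 0.5 m, a list of three; "rot": the turn, a rotation vector about the tool's x, y, z normalised to -1 to 1, where 1 is 60 degrees, a list of three; "fingers": the opening, from -1 (shut) to 1 (fully open). A call has 1 to 8 rows; each row shifts and turns the commanded pose from where the row before left it, along the tool's axes as they then stand; what a row does not reach is not made up. A row lasts 1/8 s, in which the tool goes at most 62.5 mm and 10.7 degrees, less where a joint would pass 70% of its speed; a pose out of reach is approached as far as the arm can. A call with a number of a shift or a turn outside -1 to 1 is refused whole. A call with a gripper value outside its range is refused whole. The fingers move at their own pace and stop on an object; FORCE is the grip in N (left out, the last holds). Time passes only in rows, so rows that do not move let the fingers close. It gives the time, the measured TCP pose, the force, the opening and the grip force at its end, in the units of the state.
- bot.get_obs(): the state, without advancing time (a new reading comes with each control period).
- bot.snapshot(name): name is "side" or "top"; returns (picture, depth): 384x512x3 uint8, red, green, blue; 384x512 float32, m along the optical axis (not along the pixel's ray), 0 where there is no reading.
- bot.camera_info(name): a dict with "camera_matrix" (3x3 intrinsics, pixels), "origin" and "attitude" of the camera in the world. Camera axes: x right, y up, looking along -z (the intrinsics and any distortion apply to the point x, -y, -z); pixel columns grow to the right and rows downward; lengths in m; the calibration is good to about 2 mm. A picture is of the moment at which its call begins. camera_info takes no time and is no camera call.
- bot.job_done(): hands the job in; it is judged then, once.
Trained networks look in the newest picture that a camera, given by its name, has taken for a name from the list of things; names that differ only in an ending like _2 or _b are one class to them, and where a whole thing is asked for, a point or a joint stands for the part that bears it (a point fixed in the world has none). Each returns a list of dicts, best first, with "conf" (0 to 1); they miss things now and then, are a little off and sometimes report something else, mostly with a low value. They report only what shows in the picture. A call takes as long as a camera call. They do not tell look-alikes from the thing itself.
- bot.silhouettes(camera, label): "region" (384x512 bool, what is visible of it) and "at" ([column, row] in pixels, amid what is visible of it).
The state is a dict: "clock": time; "joint_pos": joint angles; "joint_velocities": joint speeds; "joint_torque": joint torques, N m; "ee_pos": TCP position; "tcp_rot": TCP orientation; "contact_force": force on the tool from outside, world axes, zero at the start; "torque": the same for the moment, N m; "finger_gap": opening from 0.0 (shut) to 1.0 (fully open); "finger_force": force on a finger pad.
Only numpy, scipy, OpenCV 4.12 (cv2) and the standard library are available. Lean on these libraries where they do the work, as an engineer would, in place of code of your own. Each camera call takes 0.05 s, during which the arm holds its last target. There are 200 camera calls.

## Task

Turn the winder's black selector knob to its three-dot mark, so that it clicks home there and swings the steel keeper clear; then slide the wound bobbin up off its spindle and lay it flat on the felt pad, and let go of it. Take it again by its middle and set it gently down, without dropping it, flat on the floor of the wooden tray with the finger cut-outs, either way round; leave the knob on three dots, don't wrench the bobbin against the keeper, and don't disturb the clay cups, bowl, calipers and eraser.

Things in the scene. Friction and masses are not known exactly. Their poses are not given: they have to be found in the camera images.
- winder: Grey winder box, fixed, 200 (x) x 340 (y) mm, top 50 mm above the table. Origin on the table; front (-x) faces the robot at yaw 0. In its frame (mm): box spans y -150 to 190; spindle at (0, -80), knob axis at (0, 110), keeper pivot post, 22 thick, at (30, 5). The tall spindle bars the gripper from the bobbin's middle: grip the bobbin near one end, best its -x end, away from the keeper.
- spindle_tip (a point): Top of the steel spindle, 193 mm above the table. The spindle is 14 mm thick and stands on a seat disc 60 mm across whose top, where the bobbin rests, is 65 mm above the table.
- knob (a joint): Angle of the selector knob (rad), growing clockwise from above. Four click positions: one dot 0, two dots 0.7, three dots 1.4, four dots 2.1 (rows of black dots on the winder's top, 62 mm from the knob axis). Between them it springs to the nearest. Starts at one or two dots; takes under 0.3 N m. At 0 the pointer looks to the winder's -x; the bar lies along (winder yaw - joint value).
- knob_grip (a point): Grip point on the knob's axis, 87 mm above the table. The knob is a black disc 60 mm across with an upright bar grip 57 x 14 mm that reaches from 64 to 94 mm above the table; a white line on one half of the bar is the pointer. Site x axis along the bar, the pointer at -x.
- keeper: Flat steel arm geared to the knob, turning the other way by the same angle. 18 mm wide, reaching 100 mm from its pivot; underside 113, top 125 mm above the table, 4 mm over the bobbin. Origin on the pivot; the arm points along its own -y. With the knob at 0 it points to the winder's -y, across the bobbin; at three dots about to the winder's +x, clear of it.
- bobbin: Oblong bobbin: a wooden core with pale cotton line wound round it, loose, 180 (x) x 50 (y) x 44 mm high, about 0.13 kg, with a 22 mm upright hole in the middle for the spindle. Origin at the centre of its underside, x along its length. Grip it across its 50 mm width. It must rise 130 mm to clear the spindle.
- pad: Flat felt pad, fixed, 220 (x) x 110 (y) x 4 mm. Origin at the centre of its underside.
- pad_top (a point): Centre of the pad's upper face, axes as the pad.
- tray: Wooden tray for one bobbin, fixed, 208 (x) x 76 (y) mm outside, 192 x 60 inside, floor 8 mm thick, walls 8 mm thick, tops 68 mm above the table, higher than the bobbin. Both long walls are cut out to the floor over the middle 84 mm for the fingers, so only a bobbin held by its middle can be lowered to the floor. Origin at the centre of its underside.
- tray_in (a point): Centre of the tray's inner floor, 8 mm above the table, axes as the tray.
- dome_a: Upturned clay cup, 84 mm across, 60 mm high, loose bystander, origin at the centre of its underside
- dome_b: Upturned clay cup, 76 mm across, 55 mm high, loose bystander, origin at the centre of its underside
- dome_c: Upturned clay cup, 80 mm across, 50 mm high, loose bystander, origin at the centre of its underside
- bowl: Open clay bowl, 130 mm across, 60 mm high, loose bystander, origin at the centre of its underside
- calipers: Flat plastic calipers, 180 mm along its own x, jaws to +y, at most 11 mm high, loose bystander, origin at the centre of its underside
- eraser: Eraser 60 x 25 x 14 mm, loose bystander, origin at the centre of its underside
There are look-alikes about, which are no part of the job. There is more than one size of the bobbin; the job needs the larger.

How it is judged:
On the way, in this order (a step that is already met when the one before it is completed fails the run):
1. the knob stands on its three-dot mark (1.4, within 0.15 rad) and the bobbin is still on the spindle (value of joint knob between 1.25 and 1.55 rad and distance of bobbin from where it was at the start of the episode below 0.02 m), for 0.3 s.
2. the bobbin lies flat on the felt pad, its middle over the pad, released and at rest (x of bobbin in the frame of pad_top between -0.1 and 0.1 m and y of bobbin in the frame of pad_top between -0.055 and 0.055 m and z of bobbin in the frame of pad_top between -0.004 and 0.005 m and angle between bobbin's own z axis and vertical below 0.08 rad and linear speed of bobbin below 0.03 m/s and contact force between the fingers and bobbin below 0.2 N), for 0.3 s.
At the end, for the whole second after the job is handed in: The bobbin lies flat (within 0.08 rad) on the tray's floor (within 5 mm), inside its walls (middle within 12 mm of the tray's middle, lengthways within 0.15 rad, either way round), released and at rest, and the knob stands on its three-dot mark (1.4, within 0.15 rad) (value of joint knob between 1.25 and 1.55 rad and x of bobbin in the frame of tray_in between -0.012 and 0.012 m and y of bobbin in the frame of tray_in between -0.012 and 0.012 m and z of bobbin in the frame of tray_in between -0.004 and 0.005 m and angle between bobbin's own z axis and vertical below 0.08 rad and angle between the x axis of bobbin and the x axis of tray, either way round below 0.15 rad and linear speed of bobbin below 0.03 m/s and contact force between the fingers and bobbin below 0.2 N); the robot touches nothing.
It fails at once if the bobbin is dropped: out of the fingers it moves faster than 0.5 m/s (a free fall of about 13 mm) (linear speed of bobbin above 0.5 m/s and contact force between the fingers and bobbin below 0.1 N).
It fails at once if the bobbin is wrenched against the keeper with more than 15 N (contact force between bobbin and keeper above 15 N).
It fails at once if a clay cup, the bowl, the calipers or the eraser is shifted by more than 30 mm (distance of any of dome_a, dome_b, dome_c, bowl, calipers, eraser from where it was at the start of the episode above 0.03 m).
It also fails if it takes over 72 s, if anything falls off the work surface, if the arm or the gripper's body presses on something with over 40 N, if the wrist force passes 120 N, or if a joint passes its speed limit or range.

## Working session

There is one attempt and no reset: what is moved stays moved. The work goes in short steps, Python scripts to look and compute and a shell command to move; the robot and the scene stay as the last step left them, time stands still between calls to the robot, and variables do not carry over. Pictures are saved under pics/ and viewed, at most 10 in all, crops included, and the job is handed in when it is done.

```bash
mkdir -p pics; cat > h.py <<'E'
import numpy as np, cv2
from station import bot
from scipy.spatial.transform import Rotation as R
def att(c):
    a=np.array(c["attitude"],float)
    return a if a.shape==(3,3) else R.from_quat(a[[1,2,3,0]]).as_matrix()
def cloud(name):
    im,d=bot.snapshot(name); c=bot.camera_info(name); K=np.array(c["camera_matrix"])
    v,u=np.mgrid[:384,:512]
    P=np.stack([(u-K[0,2])/K[0,0]*d,-(v-K[1,2])/K[1,1]*d,-d],-1)
    W=P@att(c).T+np.array(c["origin"]); W[d==0]=np.nan
    return im,W
E
python3 - <<'E'
from h import *
for n in("top","side"):
    im,W=cloud(n); np.save(n+".npy",W); cv2.imwrite(f"pics/{n}0.png",cv2.resize(im[:,:,::-1],(800,600),interpolation=cv2.INTER_CUBIC))
    print(n,bot.camera_info(n))
    for l in["winder","knob","keeper","bobbin","pad","tray","spindle_tip","dome_a","bowl","calipers","eraser"]:
        try:
            for s in bot.silhouettes(n,l):
                m=s["region"]; print(l,round(s["conf"],2),np.round(s["at"]),m.sum(),np.round(np.nanmedian(W[m],0),3))
        except Exception as e: print(l,e)
print(bot.get_obs())
E
```

```text
top {'camera_matrix': array([[365.22469359,   0.        , 256.10416116],
       [  0.        , 365.22469359, 195.37465421],
       [  0.        ,   0.        ,   1.        ]]), 'origin': array([0.4602598 , 0.01146781, 1.25147833]), 'attitude': array([ 0.71106974,  0.02981754, -0.01614659, -0.70230338])}
winder 0.78 [189. 197.] 5199 [0.535 0.254 0.05 ]
knob 0.5 [170. 194.] 254 [0.541 0.317 0.066]
keeper 0.63 [210. 183.] 217 [0.563 0.175 0.121]
bobbin 0.78 [227. 199.] 943 [0.528 0.128 0.108]
bobbin 0.6 [226. 260.] 504 [0.325 0.128 0.033]
pad 0.95 [357. 207.] 2096 [ 0.506 -0.299  0.003]
pad 0.71 [288. 206.] 1475 [ 0.513 -0.079  0.009]
tray 0.61 [287. 205.] 1493 [ 0.513 -0.079  0.009]
spindle_tip 0.8 [189. 193.] 5197 [0.536 0.253 0.05 ]
dome_a 0.86 [349. 140.] 427 [ 0.728 -0.279  0.044]
dome_a 0.56 [242. 129.] 425 [0.765 0.086 0.042]
dome_a 0.55 [307. 132.] 477 [ 0.751 -0.131  0.049]
bowl 0.68 [360. 284.] 1206 [ 0.256 -0.316  0.028]
calipers 0.7 [177. 268.] 221 [0.285 0.298 0.007]
eraser 0.71 [166. 194.] 254 [0.54  0.317 0.066]
eraser 0.52 [325. 178.] 117 [ 0.6   -0.194  0.013]
side {'ca
[... 1162 characters left out ...]
03627122,  1.59953259,  0.02117385,
        1.02110231, -0.1128039 ]), 'joint_velocities': array([ 5.45110545e-04,  1.66039300e-04,  9.71244434e-05, -1.49603047e-03,
        1.08087745e-03,  9.85973616e-05,  3.66141217e-05]), 'joint_torque': array([ 1.64432564e-03, -9.26858926e+01,  1.97827242e+00, -3.70239472e+01,
        1.78598118e-02,  2.37923508e-03, -3.56138014e-05]), 'ee_pos': array([ 0.2023571 , -0.59130575,  0.25326487]), 'tcp_rot': array([-4.06527834e-05,  9.86442936e-01,  1.64104640e-01, -5.91218522e-06]), 'contact_force': array([-0.08392495,  0.1698127 , -0.14868245]), 'torque': array([-0.01671584, -0.03360035, -0.01827857]), 'finger_force': 0.0, 'finger_gap': 0.9996526557900577}
```

View pics/top0.png

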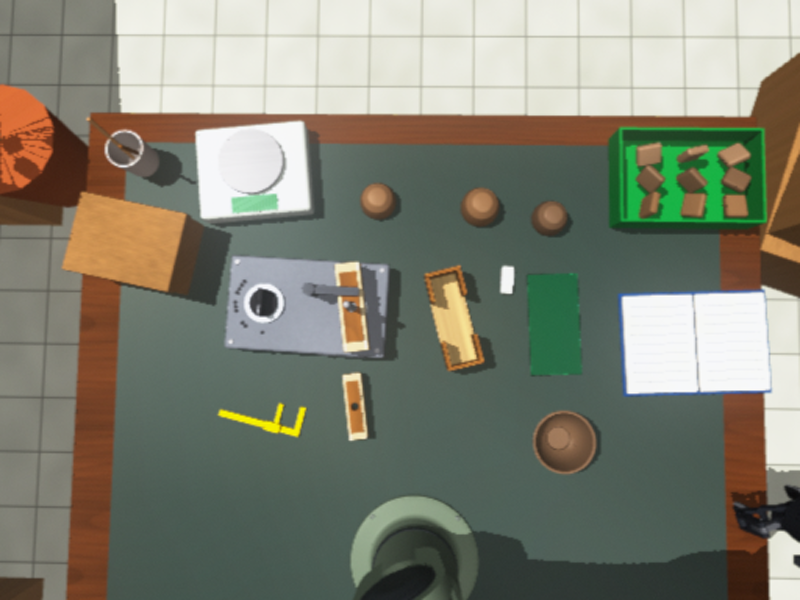

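View pics/side0.png

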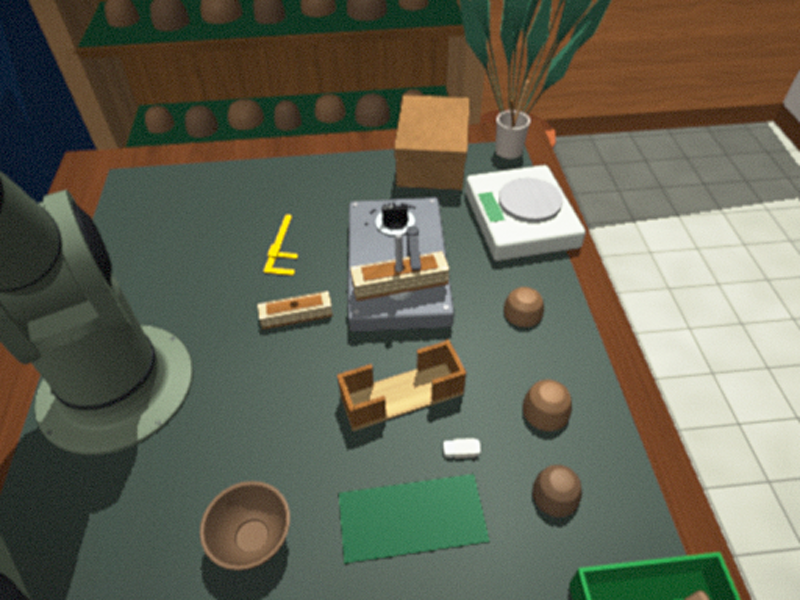

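The top view shows the winder at about (308,307), with the bobbin at (350,307) under the keeper and the knob at (264,302). The tray is at (455,318), the pad at (554,324), the eraser at (507,280) and the bowl at (565,442). The side view agrees. Next I'll fit the poses.

```bash
cat > fit.py <<'E'
from h import *
def rect(P,q=0):
    P=P[~np.isnan(P).any(1)].astype(np.float32)
    (c,s,a)=cv2.minAreaRect(P[:,:2].astype(np.float32)*1000)
    if s[0]<s[1]: s=s[::-1]; a+=90
    return np.round(c,1),np.round(s,1),round((a+90)%180-90,2),len(P)
if __name__=="__main__":
    for n in("top","side"):
        W=np.load(n+".npy"); X,Y,Z=W[...,0],W[...,1],W[...,2]
        box=lambda x0,x1,y0,y1,z0,z1:W[(X>x0)&(X<x1)&(Y>y0)&(Y<y1)&(Z>z0)&(Z<z1)]
        print(n,"winder",rect(box(.38,.7,.03,.47,.046,.054)))
        print("bobbin",rect(box(.38,.7,.05,.2,.103,.1115)))
        print("tray",rect(box(.38,.65,-.16,.0,.06,.075)))
        k=box(.48,.6,.26,.37,.08,.105); print("knobbar",rect(k),k.mean(0))
        kp=box(.48,.7,.09,.3,.1145,.13); print("keeper",rect(kp),np.nanmedian(kp,0))
        s=box(.45,.65,.08,.18,.15,.2); print("spindle",s.mean(0) if len(s) else 0, s[:,2].max() if len(s) else 0)
        for l in("pad",):
            for r in bot.silhouettes(n,l)[:1]:
                m=cv2.erode(r["region"].astype(np.uint8),np.ones((2,2)))>0
                print(l,rect(W[m]))
    im,_=cloud("top"); cv2.imwrite("pics/k0.png",cv2.resize(im[150:250,140:260,::-1],None,fx=6,fy=6,interpolation=cv2.INTER_CUBIC))
E
python3 fit.py
```

```text
top winder (array([535.8, 233.1]), array([338.5, 199.1]), 87.01, 4035)
bobbin (array([531.7, 132.5]), array([179.3,  50.2]), 7.17, 673)
tray (array([513.4, -77.5]), array([208.3,  75.8]), 14.34, 297)
knobbar (array([541.1, 322.4]), array([54.7, 15.1]), -4.45, 88) [0.54025588 0.32123229 0.09260939]
keeper (array([566.4, 167.9]), array([107.9,  70.5]), 62.48, 223) [0.56219342 0.17256381 0.12107227]
spindle [0.5296617  0.13178347 0.18417362] 0.19534865506096488
pad (array([ 506.2, -301. ]), array([218.4, 107.3]), 2.29, 1991)
side winder (array([537. , 234.1]), array([341.9, 197.9]), 87.28, 2603)
bobbin (array([532.1, 134.5]), array([179.5,  54.7]), 7.59, 657)
tray (array([514. , -75.4]), array([208.1,  78.7]), 14.32, 484)
knobbar (array([540.5, 322. ]), array([52.5, 18.1]), -7.86, 91) [0.53964126 0.32112139 0.08957256]
keeper (array([559.2, 165.3]), array([126.6,  55.6]), 64.92, 200) [0.56278058 0.16878527 0.12067229]
spindle [0.53208487 0.13093636 0.17349549] 0.19219440910906416
pad (array([ 506.4, -298.9]), array([219. , 108.4]), 2.3, 3875)
```

View pics/k0.png

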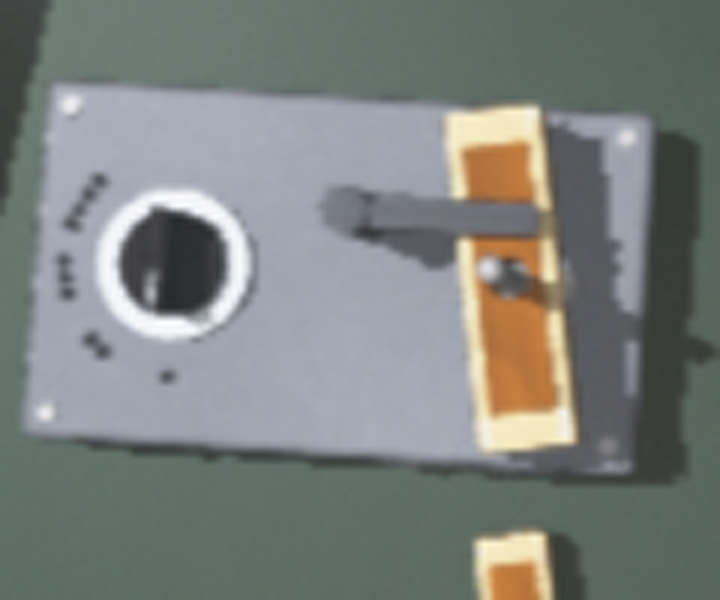

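The knob reads about 0 (one dot), the keeper lies across the bobbin, and the winder's yaw is about -2.9°. Fitted positions:

| Thing | x (mm) | y (mm) | Yaw |
|---|---|---|---|
| knob | 541 | 323 | – |
| bobbin | 531.5 | 133 | 7.2° |
| tray | 513.5 | -77 | 14.3° |
| pad | 506 | -300 | 2.3° |

Now I'll move.

```bash
cat > to.py <<'E'
# usage: to.py x y z(mm) [tool-y angle deg]: shift (in current tool axes, normalised) and z-turn (normalised) still to go
import sys; from h import *
o=bot.get_obs(); q=R.from_quat(np.array(o["tcp_rot"])[[1,2,3,0]]); M=q.as_matrix()
t=np.array([float(v) for v in sys.argv[1:4]])/1000
print("t",round(o["clock"],2),"pos",np.round(o["ee_pos"]*1000,1),"shift",np.round(M.T@(t-o["ee_pos"])/.5,4))
a=np.degrees(np.arctan2(M[1,1],M[0,1])); print("yang",round(a,2),"F",np.round(o["contact_force"],1),"q7",round(o["joint_pos"][6],2),"tilt",np.round(M[:2,2],4))
if len(sys.argv)>4:
    d=(float(sys.argv[4])-a+180)%360-180; print("rz",round(-d/60,4))
E
python3 to.py 500 -350 253 9
```

```text
t 1.35 pos [ 202.4 -591.3  253.3] shift [ 7.195e-01 -2.639e-01  5.000e-04]
yang -71.11 F [-0.3 -0.2  1.1] q7 -0.11 tilt [-0.0001  0.    ]
rz -1.3351
```

```bash
python3 -m jog '{"translation":[[0.09,-0.033,0],[0.09,-0.033,0],[0.09,-0.033,0],[0.09,-0.033,0],[0.09,-0.033,0],[0.09,-0.033,0],[0.09,-0.033,0],[0.09,-0.033,0]],"rot":[[0,0,0],[0,0,0],[0,0,0],[0,0,0],[0,0,0],[0,0,0],[0,0,0],[0,0,0]],"fingers":[1,1,1,1,1,1,1,1]}'
python3 -m jog '{"translation":[[0,0,0],[0,0,0],[0,0,0],[0,0,0],[0,0,0],[0,0,0],[0,0,0],[0,0,0]],"rot":[[0,0,-0.167],[0,0,-0.167],[0,0,-0.167],[0,0,-0.167],[0,0,-0.167],[0,0,-0.167],[0,0,-0.167],[0,0,-0.167]],"fingers":[1,1,1,1,1,1,1,1]}'
python3 to.py 541 323 220 87
```

```text
clock: 2.35
ee_pos: [0.5014, -0.3488, 0.2534]
tcp_rot: [0.0, 0.986, 0.164, 0.0]
contact_force: [0.6, -1.4, 0.2]
finger_gap: 0.998
finger_force: 0.0
clock: 3.35
ee_pos: [0.5002, -0.3499, 0.2533]
tcp_rot: [-0.0, 0.647, 0.763, -0.0]
contact_force: [-0.1, 0.5, -0.7]
finger_gap: 1.0
finger_force: 0.0
t 3.35 pos [ 500.2 -349.9  253.3] shift [1.3146 0.2999 0.0665]
yang 9.38 F [-0.1  0.5 -0.7] q7 0.47 tilt [-0.0001 -0.    ]
rz -1.2937
```

```bash
python3 -m jog '{"translation":[[0.11,0.025,0],[0.11,0.025,0],[0.11,0.025,0],[0.11,0.025,0],[0.11,0.025,0],[0.11,0.025,0]],"rot":[[0,0,0],[0,0,0],[0,0,0],[0,0,0],[0,0,0],[0,0,0]],"fingers":[1,1,1,1,1,1]}'
python3 -m jog '{"translation":[[0.11,0.025,0],[0.11,0.025,0],[0.11,0.025,0],[0.11,0.025,0],[0.11,0.025,0],[0.10,0.025,0]],"rot":[[0,0,0],[0,0,0],[0,0,0],[0,0,0],[0,0,0],[0,0,0]],"fingers":[1,1,1,1,1,1]}'
python3 -m jog '{"translation":[[0,0,0],[0,0,0],[0,0,0],[0,0,0],[0,0,0],[0,0,0],[0,0,0],[0,0,0]],"rot":[[0,0,-0.162],[0,0,-0.162],[0,0,-0.162],[0,0,-0.162],[0,0,-0.162],[0,0,-0.162],[0,0,-0.162],[0,0,-0.162]],"fingers":[1,1,1,1,1,1,1,1]}'
python3 to.py 541 323 91 87
```

```text
clock: 4.1
ee_pos: [0.5223, -0.0105, 0.2535]
tcp_rot: [0.0, 0.649, 0.761, 0.0]
contact_force: [0.3, 0.3, -0.4]
finger_gap: 0.999
finger_force: 0.0
clock: 4.85
ee_pos: [0.5452, 0.3226, 0.2533]
tcp_rot: [0.0, 0.649, 0.761, 0.0]
contact_force: [1.1, -1.3, 0.5]
finger_gap: 1.0
finger_force: 0.0
clock: 5.85
ee_pos: [0.5454, 0.3205, 0.2533]
tcp_rot: [0.0, 0.025, 1.0, -0.0]
contact_force: [-1.1, -0.1, -0.1]
finger_gap: 1.001
finger_force: 0.0
t 5.85 pos [545.4 320.5 253.3] shift [0.0091 0.0047 0.3246]
yang 87.12 F [-1.1 -0.1 -0.1] q7 0.47 tilt [ 0.0001 -0.0001]
rz 0.002
```

```bash
python3 -m jog '{"translation":[[0.009,0.005,0.08],[0,0,0.08],[0,0,0.08],[0,0,0.06],[0,0,0.024],[0,0,0]],"rot":[[0,0,0],[0,0,0],[0,0,0],[0,0,0],[0,0,0],[0,0,0]],"fingers":[1,1,1,1,1,1]}'
python3 -m jog '{"translation":[[0,0,0],[0,0,0],[0,0,0],[0,0,0],[0,0,0],[0,0,0],[0,0,0],[0,0,0]],"rot":[[0,0,0],[0,0,0],[0,0,0],[0,0,0],[0,0,0],[0,0,0],[0,0,0],[0,0,0]],"fingers":[-1,-1,-1,-1,-1,-1,-1,-1]}' 40
python3 to.py 541 323 91 7
```

```text
clock: 6.6
ee_pos: [0.5409, 0.3234, 0.0913]
tcp_rot: [-0.0, 0.028, 1.0, -0.0]
contact_force: [0.3, 0.8, 0.5]
finger_gap: 0.998
finger_force: 0.0
clock: 7.6
ee_pos: [0.5411, 0.3245, 0.0919]
tcp_rot: [0.0, 0.028, 1.0, 0.001]
contact_force: [0.6, 6.0, 3.8]
finger_gap: 0.154
finger_force: 43.9
t 7.6 pos [541.1 324.5  91.9] shift [ 0.0001 -0.003   0.0018]
yang 86.84 F [0.6 6.  3.8] q7 0.33 tilt [0.0009 0.002 ]
rz 1.3307
```

```bash
python3 -m jog '{"translation":[[0,0,0],[0,0,0],[0,0,0],[0,0,0],[0,0,0]],"rot":[[0,0,0.134],[0,0,0.134],[0,0,0.134],[0,0,0.134],[0,0,0.134]],"fingers":[-1,-1,-1,-1,-1]}'
python3 -m jog '{"translation":[[0,0,0],[0,0,0],[0,0,0],[0,0,0],[0,0,0],[0,0,0]],"rot":[[0,0,0.134],[0,0,0.134],[0,0,0.134],[0,0,0.134],[0,0,0.134],[0,0,0]],"fingers":[-1,-1,-1,-1,-1,-1]}'
python3 to.py 541 323 91 7
python3 -m jog '{"translation":[[0,0,0],[0,0,0],[0,0,0],[0,0,0],[0,0,-0.05],[0,0,-0.1],[0,0,-0.1],[0,0,-0.1]],"rot":[[0,0,0],[0,0,0],[0,0,0],[0,0,0],[0,0,0],[0,0,0],[0,0,0],[0,0,0]],"fingers":[1,1,1,1,1,1,1,1]}'
python3 to.py 460 124 240 -82.8
```

```text
clock: 8.22
ee_pos: [0.541, 0.3244, 0.0919]
tcp_rot: [-0.0, 0.372, 0.928, 0.001]
contact_force: [-1.0, 3.1, 3.4]
finger_gap: 0.152
finger_force: 43.9
clock: 8.98
ee_pos: [0.5408, 0.3244, 0.0919]
tcp_rot: [-0.0, 0.666, 0.746, 0.001]
contact_force: [-1.5, 4.7, 6.6]
finger_gap: 0.154
finger_force: 44.4
t 8.97 pos [540.8 324.4  91.9] shift [-0.0028  0.0001  0.0018]
yang 6.49 F [-1.5  4.7  6.6] q7 -0.86 tilt [0.0006 0.0011]
rz -0.0085
clock: 9.98
ee_pos: [0.5408, 0.3231, 0.2679]
tcp_rot: [-0.0, 0.666, 0.746, -0.0]
contact_force: [0.2, -0.1, 0.1]
finger_gap: 1.0
finger_force: 0.0
t 9.97 pos [540.8 323.1 267.9] shift [-0.3776 -0.2051  0.0559]
yang 6.43 F [ 0.2 -0.1  0.1] q7 -0.76 tilt [-0.0001 -0.    ]
rz 1.4872
```

```bash
python3 -m jog '{"translation":[[-0.063,-0.034,0],[-0.063,-0.034,0],[-0.063,-0.034,0],[-0.063,-0.034,0],[-0.063,-0.034,0],[-0.063,-0.034,0]],"rot":[[0,0,0],[0,0,0],[0,0,0],[0,0,0],[0,0,0],[0,0,0]],"fingers":[1,1,1,1,1,1]}'
python3 -m jog '{"translation":[[0,0,0],[0,0,0],[0,0,0],[0,0,0],[0,0,0],[0,0,0],[0,0,0],[0,0,0]],"rot":[[0,0,0.165],[0,0,0.165],[0,0,0.165],[0,0,0.165],[0,0,0.165],[0,0,0.165],[0,0,0.165],[0,0,0.165]],"fingers":[1,1,1,1,1,1,1,1]}'
python3 -m jog '{"translation":[[0,0,0],[0,0,0]],"rot":[[0,0,0.165],[0,0,0]],"fingers":[1,1]}'
python3 - <<'E'
from fit import *
for n in("top","side"):
    im,W=cloud(n); X,Y,Z=W[...,0],W[...,1],W[...,2]
    box=lambda x0,x1,y0,y1,z0,z1:W[(X>x0)&(X<x1)&(Y>y0)&(Y<y1)&(Z>z0)&(Z<z1)]
    print("bobbin",rect(box(.43,.7,.05,.2,.103,.1115)))
    k=box(.48,.6,.26,.37,.08,.105); print("knobbar",rect(k))
    kp=box(.48,.75,.18,.3,.1145,.13); print("keeper",rect(kp))
    cv2.imwrite(f"pics/{n}1.png",cv2.resize(im[110:290,120:360,::-1],None,fx=3,fy=3,interpolation=cv2.INTER_CUBIC))
E
python3 to.py 461 124 89 -82.8
```

```text
clock: 10.72
ee_pos: [0.4602, 0.123, 0.2664]
tcp_rot: [0.0, 0.666, 0.746, 0.0]
contact_force: [0.8, -0.2, 0.8]
finger_gap: 0.998
finger_force: 0.0
clock: 11.72
ee_pos: [0.4606, 0.1241, 0.2664]
tcp_rot: [0.0, 0.989, 0.147, 0.0]
contact_force: [-0.3, 0.2, 0.4]
finger_gap: 1.0
finger_force: 0.0
clock: 11.98
ee_pos: [0.4606, 0.1242, 0.2664]
tcp_rot: [0.0, 0.998, 0.064, 0.0]
contact_force: [0.3, -0.2, 0.5]
finger_gap: 1.0
finger_force: 0.0
bobbin (array([568.5, 136.6]), array([105.6,  49.5]), 7.85, 302)
knobbar (array([540.4, 321.5]), array([54. , 14.1]), -83.85, 81)
keeper (array([608.5, 208.4]), array([110.9,  23.2]), -10.18, 218)
bobbin (array([532.3, 133.2]), array([178.9,  55.7]), 5.91, 717)
knobbar (array([540.4, 324.8]), array([60.8, 13.6]), -84.72, 62)
keeper (array([609.1, 206.9]), array([110.2,  25. ]), -11.73, 199)
t 12.07 pos [460.6 124.2 266.3] shift [0.0006 0.0005 0.3547]
yang -82.42 F [0.  0.7 0.4] q7 -1.91 tilt [ 0.0001 -0.    ]
rz 0.0064
```

View pics/top1.png

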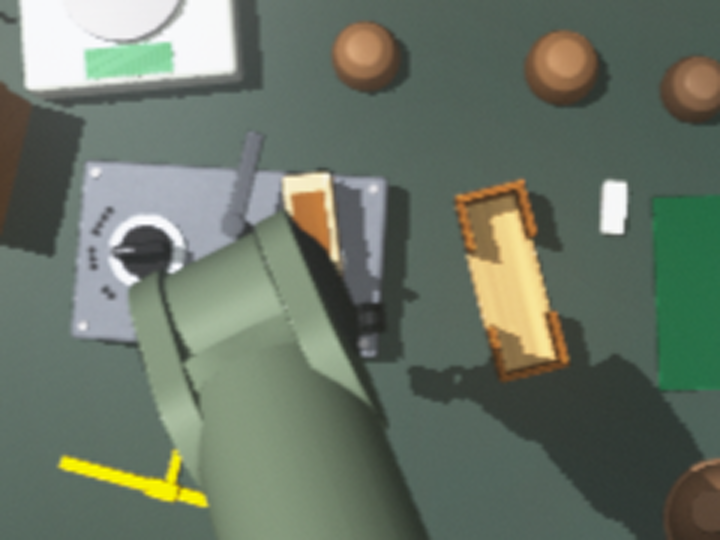

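The pointer at (115,253) is on the three dots and the keeper at (250,165) is clear of the bobbin. Next I'll grip the bobbin.

```bash
python3 -m jog '{"translation":[[0,0,0.09],[0,0,0.09],[0,0,0.08],[0,0,0.06],[0,0,0.034],[0,0,0]],"rot":[[0,0,0.006],[0,0,0],[0,0,0],[0,0,0],[0,0,0],[0,0,0]],"fingers":[1,1,1,1,1,1]}'
python3 -m jog '{"translation":[[0,0,0],[0,0,0],[0,0,0],[0,0,0],[0,0,0],[0,0,0],[0,0,0]],"rot":[[0,0,0],[0,0,0],[0,0,0],[0,0,0],[0,0,0],[0,0,0],[0,0,0]],"fingers":[-1,-1,-1,-1,-1,-1,-1]}' 70
python3 -m jog '{"translation":[[0,0,-0.01],[0,0,-0.02],[0,0,-0.03],[0,0,0]],"rot":[[0,0,0],[0,0,0],[0,0,0],[0,0,0]],"fingers":[-1,-1,-1,-1]}'
```

```text
clock: 12.82
ee_pos: [0.4601, 0.124, 0.0884]
tcp_rot: [0.0, 0.998, 0.062, -0.001]
contact_force: [0.4, 0.1, -0.1]
finger_gap: 0.997
finger_force: 0.0
clock: 13.7
ee_pos: [0.4612, 0.1242, 0.0902]
tcp_rot: [-0.0, 0.998, 0.061, 0.001]
contact_force: [-0.8, 0.0, 9.3]
finger_gap: 0.577
finger_force: 71.7
clock: 14.2
ee_pos: [0.4614, 0.1243, 0.1207]
tcp_rot: [-0.0, 0.998, 0.061, 0.001]
contact_force: [0.8, 0.4, -1.6]
finger_gap: 0.579
finger_force: 72.3
```

```bash
python3 -m jog '{"translation":[[0,0,-0.05],[0,0,-0.06],[0,0,-0.06],[0,0,-0.06],[0,0,-0.03],[0,0,0]],"rot":[[0,0,0],[0,0,0],[0,0,0],[0,0,0],[0,0,0],[0,0,0]],"fingers":[-1,-1,-1,-1,-1,-1]}'
python3 - <<'E'
from fit import *
im,W=cloud("side"); X,Y,Z=W[...,0],W[...,1],W[...,2]
cv2.imwrite("pics/side2.png",cv2.resize(im[60:260,140:400,::-1],None,fx=3,fy=3,interpolation=cv2.INTER_CUBIC))
for r in bot.silhouettes("side","bobbin"): 
    m=r["region"]; print(r["conf"],r["at"],np.nanmedian(W[m],0),np.nanpercentile(W[m][:,2],[3,97]))
E
python3 to.py 435 -303 250 -87.7
```

```text
clock: 14.95
ee_pos: [0.4609, 0.1241, 0.2495]
tcp_rot: [-0.0, 0.998, 0.061, 0.001]
contact_force: [0.2, 0.6, -2.6]
finger_gap: 0.577
finger_force: 72.7
0.64 [265.6, 133.8] [0.54751505 0.11805162 0.2628977 ] [0.22501674 0.27026314]
0.63 [187.9, 197.0] [0.32791118 0.11997552 0.03093203] [0.00052791 0.03632152]
t 15.05 pos [460.3 124.  248.3] shift [-0.1537  0.8415 -0.0029]
yang -83.05 F [-0.2 -0.  -1.4] q7 -1.93 tilt [-0.0011 -0.0004]
rz 0.0776
```

View pics/side2.png

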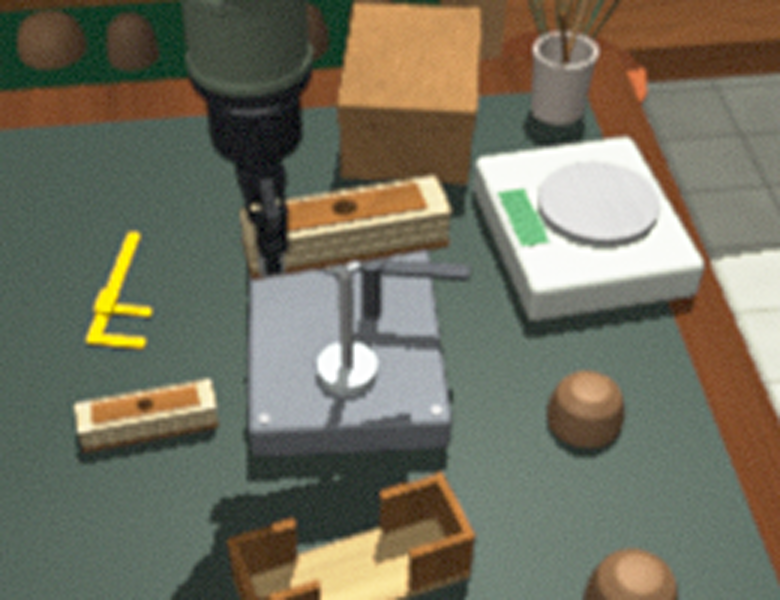

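The bobbin is clear of the spindle and held level. Next I'll carry it to the pad.

```bash
python3 -m jog '{"translation":[[-0.01,0.05,0],[-0.017,0.093,0],[-0.017,0.093,0],[-0.017,0.093,0],[-0.017,0.093,0],[-0.017,0.093,0],[-0.017,0.093,0],[-0.017,0.093,0]],"rot":[[0,0,0],[0,0,0],[0,0,0],[0,0,0],[0,0,0],[0,0,0],[0,0,0],[0,0,0]],"fingers":[-1,-1,-1,-1,-1,-1,-1,-1]}'
python3 -m jog '{"translation":[[-0.017,0.085,0],[-0.01,0.05,0],[0,0,0.05],[0,0,0.08],[0,0,0.08],[0,0,0.08],[0,0,0.06],[0,0,0]],"rot":[[0,0,0],[0,0,0],[0,0,0.026],[0,0,0.026],[0,0,0.026],[0,0,0],[0,0,0],[0,0,0]],"fingers":[-1,-1,-1,-1,-1,-1,-1,-1]}'
python3 - <<'E'
from fit import *
for n in("top","side"):
    im,W=cloud(n)
    for r in bot.silhouettes(n,"bobbin"):
        P=W[r["region"]]
        if np.nanmedian(P[:,1])>-.1: continue
        t=P[P[:,2]>np.nanpercentile(P[:,2],90)-.015]; print(n,rect(t)); A=np.c_[t[:,:2]-np.nanmean(t[:,:2],0),np.ones(len(t))]; A,z=A[~np.isnan(t).any(1)],t[~np.isnan(t).any(1)][:,2]; print("slope,z",np.linalg.lstsq(A,z,rcond=None)[0])
E
python3 to.py 435 -303 30 -87.7
```

```text
clock: 16.05
ee_pos: [0.4384, -0.233, 0.2481]
tcp_rot: [-0.0, 0.998, 0.061, -0.001]
contact_force: [1.0, 0.9, -1.9]
finger_gap: 0.578
finger_force: 72.7
clock: 17.05
ee_pos: [0.4323, -0.2992, 0.0717]
tcp_rot: [-0.001, 1.0, 0.02, -0.002]
contact_force: [-1.7, -0.2, -0.9]
finger_gap: 0.574
finger_force: 72.8
top (array([ 517.5, -294.3]), array([150.2,  53.9]), -0.53, 665)
slope,z [-0.03131758  0.01494417  0.08953367]
side (array([ 520.1, -295.6]), array([151.3,  56.4]), 5.97, 1374)
slope,z [-0.02988001  0.00962111  0.09215684]
side (array([ 759.1, -134.6]), array([67.6, 66.9]), -15.27, 457)
slope,z [0.05096703 0.07823562 0.05281975]
t 17.25 pos [ 434.3 -300.6   75.3] shift [0.0011 0.0049 0.0906]
yang -87.73 F [ 0.9  0.5 -0.6] q7 -1.06 tilt [ 0.0011 -0.0007]
rz -0.0005
```

```bash
python3 -m jog '{"translation":[[0.001,0.005,0.035],[0,0,0.028],[0,0,0.011],[0,0,0.004],[0,0,0.004],[0,0,0]],"rot":[[0,0,0],[0,0,0],[0,0,0],[0,0,0],[0,0,0],[0,0,0]],"fingers":[-1,-1,-1,-1,-1,-1]}'
```

```text
clock: 18.0
ee_pos: [0.4345, -0.3028, 0.0334]
tcp_rot: [0.0, 1.0, 0.02, 0.0]
contact_force: [0.7, -0.4, -1.3]
finger_gap: 0.574
finger_force: 72.8
```

```bash
python3 -m jog '{"translation":[[0,0,0.003],[0,0,0.003],[0,0,0]],"rot":[[0,0,0],[0,0,0],[0,0,0]],"fingers":[-1,-1,-1]}'; python3 to.py 435 -303 29 -87.7
```

```text
clock: 18.38
ee_pos: [0.4345, -0.3027, 0.0302]
tcp_rot: [-0.0, 1.0, 0.02, -0.0]
contact_force: [-0.1, -0.5, -1.6]
finger_gap: 0.578
finger_force: 72.8
t 18.38 pos [ 434.5 -302.7   30.2] shift [0.0011 0.0006 0.0025]
yang -87.73 F [-0.1 -0.5 -1.6] q7 -1.07 tilt [-0.  0.]
rz -0.0005
```

```bash
for i in 1; do python3 -m jog '{"translation":[[0,0,0.002],[0,0,0]],"rot":[[0,0,0],[0,0,0]],"fingers":[-1,-1]}'; done
```

```text
clock: 18.62
ee_pos: [0.4345, -0.3028, 0.0295]
tcp_rot: [0.0, 1.0, 0.02, 0.0]
contact_force: [-1.6, 0.8, 5.3]
finger_gap: 0.578
finger_force: 73.2
```

```bash
python3 -m jog '{"translation":[[0,0,0.002],[0,0,0]],"rot":[[0,0,0],[0,0,0]],"fingers":[-1,-1]}'
```

```text
clock: 18.88
ee_pos: [0.4345, -0.3027, 0.0294]
tcp_rot: [0.0, 1.0, 0.02, 0.0]
contact_force: [-7.1, 6.5, 29.4]
finger_gap: 0.58
finger_force: 76.1
```

```bash
python3 -m jog '{"translation":[[0,0,0.002],[0,0,0]],"rot":[[0,0,0],[0,0,0]],"fingers":[-1,-1]}'
```

```text
clock: 19.12
ee_pos: [0.4345, -0.3027, 0.0294]
tcp_rot: [0.0, 1.0, 0.02, 0.0]
contact_force: [-13.2, 11.0, 54.0]
finger_gap: 0.573
finger_force: 78.8
```

```bash
python3 -m jog '{"translation":[[0,0,-0.004],[0,0,0],[0,0,0],[0,0,0],[0,0,0],[0,0,0]],"rot":[[0,0,0],[0,0,0],[0,0,0],[0,0,0],[0,0,0],[0,0,0]],"fingers":[-1,-1,0.5,1,1,1]}'
python3 -m jog '{"translation":[[0,0,-0.05],[0,0,-0.1],[0,0,-0.1],[0,0,-0.1],[-0.1,0,0],[-0.1,0,0]],"rot":[[0,0,0],[0,0,0],[0,0,0],[0,0,0],[0,0,0],[0,0,0]],"fingers":[1,1,1,1,1,1]}'
python3 - <<'E'
from fit import *
for n in("top","side"):
    im,W=cloud(n)
    for r in bot.silhouettes(n,"bobbin"):
        P=W[r["region"]]
        if np.nanmedian(P[:,1])>-.2: continue
        t=P[(P[:,2]>.043)&(P[:,2]<.056)]; print(n,r["conf"],rect(t)); A=np.c_[t[:,:2]-np.nanmean(t[:,:2],0),np.ones(len(t))]; print("slope,z",np.linalg.lstsq(A,t[:,2],rcond=None)[0])
    if n=="top": cv2.imwrite("pics/top3.png",cv2.resize(im[130:290,200:440,::-1],None,fx=3,fy=3,interpolation=cv2.INTER_CUBIC))
E
python3 to.py 506 -300 26 -87.7
```

```text
clock: 19.88
ee_pos: [0.4345, -0.3027, 0.0292]
tcp_rot: [-0.0, 1.0, 0.02, -0.0]
contact_force: [0.2, 0.7, 0.3]
finger_gap: 0.995
finger_force: 0.0
clock: 20.62
ee_pos: [0.3334, -0.3066, 0.2047]
tcp_rot: [0.0, 1.0, 0.02, 0.0]
contact_force: [-0.4, -1.1, -0.0]
finger_gap: 1.005
finger_force: 0.0
top 0.66 (array([ 504.8, -300.2]), array([178. ,  50.3]), 3.08, 761)
slope,z [-0.00202804  0.00389463  0.04785254]
side 0.87 (array([ 506.6, -298.5]), array([179.7,  51.6]), 3.06, 1514)
slope,z [-0.00029935  0.00430268  0.04737006]
t 20.82 pos [ 334.2 -306.9  204.7] shift [ 0.3437 -0.0007  0.3575]
yang -87.79 F [ 1.7 -0.4 -0.3] q7 -0.93 tilt [ 0.0006 -0.0004]
rz -0.0015
```

View pics/top3.png

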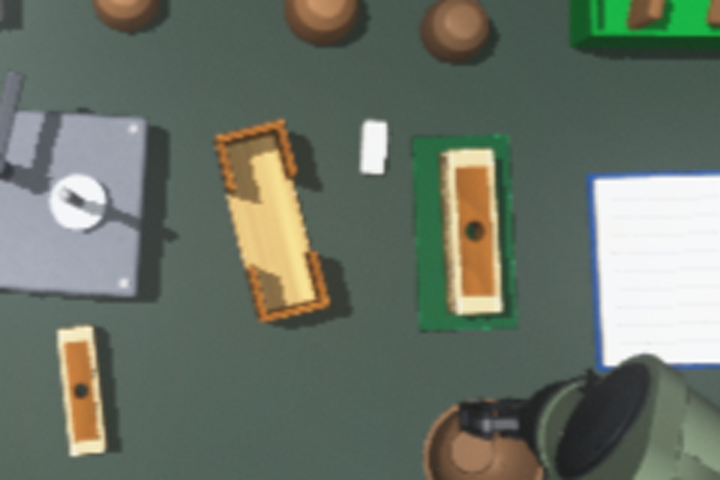

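The bobbin lies flat on the pad at (505.7, -299.4), yaw 3.1° (image position (475,230)), and it is released. Next I'll regrip it at the middle.

```bash
python3 -m jog '{"translation":[[0.086,0,0],[0.086,0,0],[0.086,0,0],[0.085,-0.002,0],[0,0,0]],"rot":[[0,0,0],[0,0,0],[0,0,0],[0,0,-0.015],[0,0,0]],"fingers":[1,1,1,1,1]}'
python3 to.py 505.7 -299.4 30 -86.9
```

```text
clock: 21.45
ee_pos: [0.5094, -0.2971, 0.2035]
tcp_rot: [-0.0, 1.0, 0.03, 0.0]
contact_force: [-1.0, 0.5, 0.5]
finger_gap: 0.999
finger_force: 0.0
t 21.45 pos [ 509.4 -297.1  203.5] shift [-0.008   0.0044  0.3469]
yang -86.59 F [-1.   0.5  0.5] q7 -1.1 tilt [0.0009 0.0009]
rz 0.0052
```

```bash
python3 -m jog '{"translation":[[-0.008,0.004,0.09],[0,0,0.09],[0,0,0.08],[0,0,0.06],[0,0,0.027],[0,0,0]],"rot":[[0,0,0.005],[0,0,0],[0,0,0],[0,0,0],[0,0,0],[0,0,0]],"fingers":[1,1,1,1,1,1]}'
python3 -m jog '{"translation":[[0,0,0],[0,0,0],[0,0,0],[0,0,0],[0,0,0],[0,0,0],[0,0,0]],"rot":[[0,0,0],[0,0,0],[0,0,0],[0,0,0],[0,0,0],[0,0,0],[0,0,0]],"fingers":[-1,-1,-1,-1,-1,-1,-1]}' 50
python3 to.py 505.7 -299.4 180 -86.9
python3 -m jog '{"translation":[[0,0,-0.02],[0,0,-0.06],[0,0,-0.1],[0,0,-0.1],[0,0,-0.02],[0,0,0],[0,0,0]],"rot":[[0,0,0],[0,0,0],[0,0,0],[0,0,0],[0,0,0],[0,0,0],[0,0,0]],"fingers":[-1,-1,-1,-1,-1,-1,-1]}'
python3 to.py 513.5 -76.6 180 -75.7
```

```text
clock: 22.2
ee_pos: [0.5019, -0.301, 0.0305]
tcp_rot: [-0.0, 1.0, 0.025, -0.0]
contact_force: [-0.5, 1.2, 0.0]
finger_gap: 1.0
finger_force: 0.0
clock: 23.08
ee_pos: [0.5025, -0.3014, 0.032]
tcp_rot: [0.0, 1.0, 0.025, 0.001]
contact_force: [-1.7, 0.8, 9.6]
finger_gap: 0.576
finger_force: 52.3
t 23.07 pos [ 502.5 -301.4   32. ] shift [ 0.0069 -0.0034 -0.296 ]
yang -87.13 F [-1.7  0.8  9.6] q7 -1.12 tilt [ 0.0014 -0.0007]
rz -0.0038
clock: 23.95
ee_pos: [0.5014, -0.3008, 0.1796]
tcp_rot: [-0.0, 1.0, 0.025, -0.001]
contact_force: [-0.4, 0.0, -1.3]
finger_gap: 0.58
finger_force: 52.2
t 23.95 pos [ 501.4 -300.8  179.6] shift [ 4.660e-02 -4.465e-01 -4.000e-04]
yang -87.12 F [-0.4  0.  -1.3] q7 -1.1 tilt [-0.0017  0.0009]
rz -0.1903
```

```bash
python3 -m jog '{"translation":[[0.03,-0.05,0],[0.01,-0.08,0],[0,-0.08,0],[0,-0.08,0],[0,-0.08,0],[0,-0.07,0],[0,0,0],[0,0,0]],"rot":[[0,0,0],[0,0,0],[0,0,0],[0,0,0],[0,0,0],[0,0,0],[0,0,-0.095],[0,0,-0.095]],"fingers":[-1,-1,-1,-1,-1,-1,-1,-1]}'
python3 -m jog '{"translation":[[0,0,0],[0,0,0]],"rot":[[0,0,0],[0,0,0]],"fingers":[-1,-1]}'
cat > chk.py <<'E'
from fit import *
for n in("top","side"):
    im,W=cloud(n); 
    for l in("bobbin",):
      for r in bot.silhouettes(n,l):
        P=W[r["region"]]
        if abs(np.nanmedian(P[:,1])+.08)>.06: continue
        h=np.nanpercentile(P[:,2],80); t=P[abs(P[:,2]-h)<.01]; print(n,r["conf"],rect(t)); A=np.c_[t[:,:2]-np.nanmean(t[:,:2],0),np.ones(len(t))]; print("slope,z",np.linalg.lstsq(A,t[:,2],rcond=None)[0])
    cv2.imwrite(f"pics/{n}4.png",cv2.resize(im[130:290,200:440,::-1],None,fx=3,fy=3,interpolation=cv2.INTER_CUBIC))
E
python3 chk.py
python3 to.py 510 -77.5 180 -75.7
```

```text
clock: 24.95
ee_pos: [0.5104, -0.0798, 0.1796]
tcp_rot: [-0.0, 0.992, 0.126, -0.001]
contact_force: [0.4, -0.3, -1.1]
finger_gap: 0.579
finger_force: 52.2
clock: 25.2
ee_pos: [0.5106, -0.0805, 0.1802]
tcp_rot: [-0.0, 0.992, 0.123, -0.001]
contact_force: [0.2, 0.3, -1.2]
finger_gap: 0.58
finger_force: 52.2
side 0.74 (array([514.9, -81.1]), array([179.6,  57.1]), 13.73, 1025)
slope,z [-0.01374715  0.04614562  0.19537534]
t 25.4 pos [510.9 -80.4 180.6] shift [-0.0003 -0.0061  0.0013]
yang -75.78 F [ 0.7  0.1 -1.4] q7 -1.35 tilt [-0.0003  0.    ]
rz -0.0014
```

View pics/side4.png

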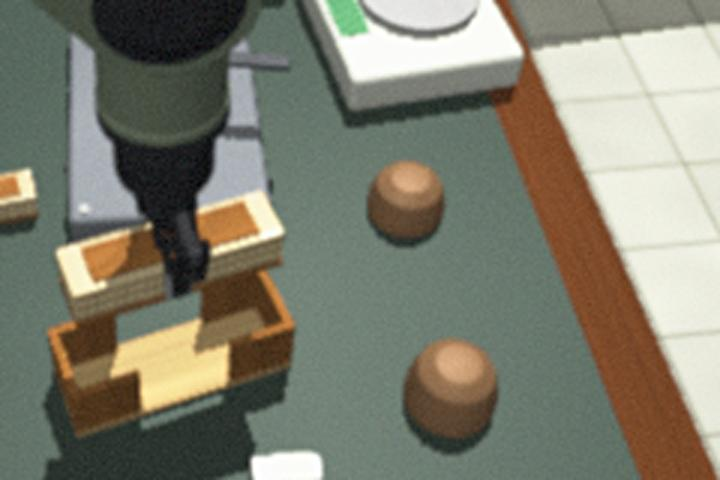

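The bobbin is lined up over the tray, with about 3 mm to correct in y. Lowering it now.

```bash
python3 -m jog '{"translation":[[0,-0.006,0.05],[0,0,0.08],[0,0,0.04],[0,0,0]],"rot":[[0,0,-0.002],[0,0,0],[0,0,0],[0,0,0]],"fingers":[-1,-1,-1,-1]}'
python3 to.py 510 -77.5 36 -75.7
```

```text
clock: 25.9
ee_pos: [0.5095, -0.0774, 0.0948]
tcp_rot: [-0.0, 0.992, 0.125, -0.001]
contact_force: [-0.1, -0.3, -0.5]
finger_gap: 0.581
finger_force: 52.2
t 25.9 pos [509.5 -77.4  94.8] shift [0.0012 0.0006 0.1175]
yang -75.62 F [-0.1 -0.3 -0.5] q7 -1.38 tilt [-0.0025  0.0002]
rz 0.0013
```

```bash
python3 -m jog '{"translation":[[0,0,0.03],[0,0,0.03],[0,0,0.03],[0,0,0.01],[0,0,0],[0,0,0]],"rot":[[0,0,0],[0,0,0],[0,0,0],[0,0,0],[0,0,0],[0,0,0]],"fingers":[-1,-1,-1,-1,-1,-1]}'
```

```text
clock: 26.65
ee_pos: [0.5104, -0.0775, 0.0461]
tcp_rot: [0.0, 0.992, 0.125, 0.0]
contact_force: [0.1, -1.5, -1.1]
finger_gap: 0.582
finger_force: 52.2
```

No contact so far, so I'll continue in small steps.

```bash
python3 -m jog '{"translation":[[0,0,0.008],[0,0,0.006],[0,0,0]],"rot":[[0,0,0],[0,0,0],[0,0,0]],"fingers":[-1,-1,-1]}'
```

```text
clock: 27.02
ee_pos: [0.5101, -0.0775, 0.0386]
tcp_rot: [-0.0, 0.992, 0.125, -0.0]
contact_force: [0.0, 0.1, -1.9]
finger_gap: 0.58
finger_force: 52.2
```

```bash
python3 -m jog '{"translation":[[0,0,0.003],[0,0,0]],"rot":[[0,0,0],[0,0,0]],"fingers":[-1,-1]}'
```

```text
clock: 27.28
ee_pos: [0.5102, -0.0775, 0.0372]
tcp_rot: [-0.0, 0.992, 0.125, -0.0]
contact_force: [0.1, -0.1, -1.1]
finger_gap: 0.579
finger_force: 52.2
```

```bash
python3 -m jog '{"translation":[[0,0,0.002],[0,0,0]],"rot":[[0,0,0],[0,0,0]],"fingers":[-1,-1]}'
```

```text
clock: 27.52
ee_pos: [0.5101, -0.0775, 0.0362]
tcp_rot: [-0.0, 0.992, 0.125, -0.0]
contact_force: [0.5, -0.7, -1.3]
finger_gap: 0.576
finger_force: 52.2
```

```bash
python3 -m jog '{"translation":[[0,0,0.002],[0,0,0]],"rot":[[0,0,0],[0,0,0]],"fingers":[-1,-1]}'
```

```text
clock: 27.78
ee_pos: [0.5102, -0.0775, 0.036]
tcp_rot: [0.0, 0.992, 0.125, 0.0]
contact_force: [-4.8, 1.8, 17.0]
finger_gap: 0.579
finger_force: 54.3
```

```bash
python3 -m jog '{"translation":[[0,0,0.002],[0,0,0]],"rot":[[0,0,0],[0,0,0]],"fingers":[-1,-1]}'
```

```text
clock: 28.02
ee_pos: [0.5102, -0.0775, 0.0359]
tcp_rot: [0.0, 0.992, 0.125, 0.0]
contact_force: [-13.6, 3.1, 45.1]
finger_gap: 0.578
finger_force: 57.3
```

The bobbin is on the floor. I'll ease off slightly, release, rise and look.

```bash
python3 -m jog '{"translation":[[0,0,-0.003],[0,0,0],[0,0,0],[0,0,0],[0,0,0],[0,0,0],[0,0,0]],"rot":[[0,0,0],[0,0,0],[0,0,0],[0,0,0],[0,0,0],[0,0,0],[0,0,0]],"fingers":[-1,-1,0.4,0.8,0.8,0.8,0.8]}'
python3 -m jog '{"translation":[[0,0,-0.03],[0,0,-0.08],[0,0,-0.1],[0,0,-0.1],[0,0.08,0],[0,0.1,0],[0,0.1,0],[0,0.1,0]],"rot":[[0,0,0],[0,0,0],[0,0,0],[0,0,0],[0,0,0],[0,0,0],[0,0,0],[0,0,0]],"fingers":[0.8,0.8,0.8,0.8,0.8,0.8,0.8,0.8]}'
python3 -m jog '{"translation":[[0,0,0],[0,0,0]],"rot":[[0,0,0],[0,0,0]],"fingers":[0.8,0.8]}'
python3 chk.py
python3 - <<'E'
from fit import *
for n in("top","side"):
    _,W=cloud(n); X,Y,Z=W[...,0],W[...,1],W[...,2]
    box=lambda x0,x1,y0,y1,z0,z1:W[(X>x0)&(X<x1)&(Y>y0)&(Y<y1)&(Z>z0)&(Z<z1)]
    print("tray",rect(box(.38,.65,-.16,.0,.06,.075)),"bobbin",rect(box(.38,.65,-.16,.0,.048,.056)),"knob",rect(box(.48,.6,.26,.37,.08,.105)))
E
```

```text
clock: 28.9
ee_pos: [0.5102, -0.0775, 0.0358]
tcp_rot: [-0.0, 0.992, 0.125, -0.0]
contact_force: [0.4, -0.4, -0.4]
finger_gap: 0.895
finger_force: 0.0
clock: 29.9
ee_pos: [0.5576, -0.2631, 0.1921]
tcp_rot: [0.0, 0.992, 0.125, 0.0]
contact_force: [0.9, 0.8, 0.3]
finger_gap: 0.898
finger_force: 0.0
clock: 30.15
ee_pos: [0.5572, -0.261, 0.1914]
tcp_rot: [-0.0, 0.992, 0.125, 0.0]
contact_force: [-0.6, 0.2, 0.6]
finger_gap: 0.903
finger_force: 0.0
top 0.87 (array([513.1, -77.5]), array([172.8,  49.5]), 14.8, 704)
slope,z [0.00144634 0.00351204 0.05187197]
side 0.8 (array([483. , -84.8]), array([114.6,  52.3]), 15.15, 627)
slope,z [-0.00542703  0.01085504  0.0511977 ]
tray (array([513.4, -77.6]), array([208.1,  76.2]), 14.39, 299) bobbin (array([512.3, -73.9]), array([192.2,  68.6]), 14.47, 711) knob (array([540.6, 321.4]), array([53.4, 14.1]), -84.74, 81)
tray (array([443.4, -94.4]), array([78.6, 61.4]), -75.3, 251) bobbin (array([476.9, -87.4]), array([130.7,  71.5]), 14.85, 651) knob (array([0., 0.]), array([0., 0.]), 0.0, 0)
```

View pics/top4.png

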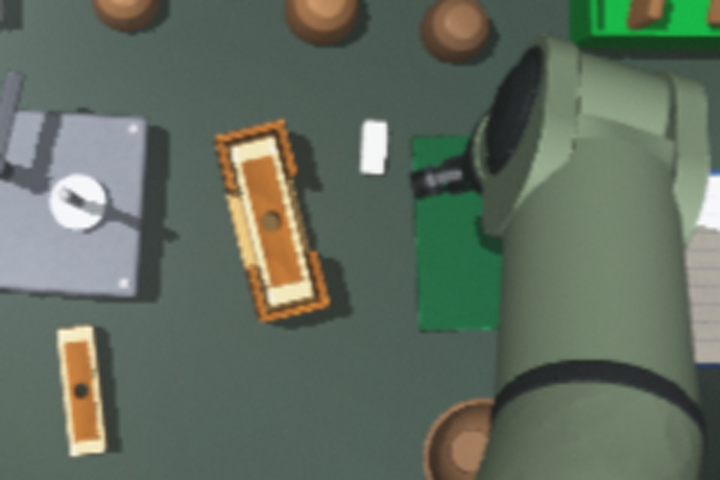

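The bobbin (272,220) sits centred and flat in the tray, with its top at 52 mm. The knob is still on three dots, the cups, bowl and eraser in this view look undisturbed, and the arm is clear.

```bash
python3 -c "from station import bot; print(bot.job_done())"
```

```text
the job is handed in; nothing more can be done
None
```

The job is handed in at about 30 s: the knob is on three dots, and the bobbin was laid flat on the pad and released, then regripped by its middle and set flat in the tray within about 1 mm of centre; no verdict was returned.

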